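# Close a split-core sensor and present its connector to the inspection camera

## Task

Fold down the lid of the open current sensor while it sits in the blue nest, so that the two halves lie flush edge to edge, then lift the closed sensor out and present it to the inspection camera: connector towards the lens and lid side up, square to the camera's line of sight (which slopes down a little), with the middle of the connector's face 100 mm straight in front of the lens. Finish while still holding it there, steady in the air and shut. Do not touch the camera or its stand, and leave the finished sensors, tools and cup where they are.

Things in the scene. Friction and masses are not known exactly. Their poses are not given: they have to be found in the camera images.
- case: lower half of the open sensor: black block 64 mm long (x) x 36 wide (y) x 24 high (48 with the lid closed), loose in the nest; 0.2 kg with lid. Origin: centre of its underside, z up; white connector on its -x end, hinge along y at its +x end. A 20 mm bore runs along y at the seam. The two y faces are free for fingers from above, down to the nest plate, over the middle 50 mm
- lid (a joint): angle of the sensor's upper half (lid, black, 64 x 36 x 24 mm, yellow patch on top) about its hinge, rad: 0 = closed, flush on the lower half edge to edge; grows as it opens (up to 1.9). The hinge is stiff: the lid stays at any angle and needs about 1 to 2 N at its free end to move
- hinge_line (a point): middle of the hinge axis, fixed in the lower half: 34 mm behind its centre (+x of case), 24 mm above its underside; the axis is along the case's y
- lid_edge (a point): middle of the lid's outer front edge (the top front edge of the sensor when closed): 66 mm in front of the hinge axis and 24 mm above it when closed
- connector (a point): centre of the outer face of the white connector (14 x 10 mm, stands out 8 mm) on the front end of the lower half: 40 mm in front of the case's centre (-x of case), 12 mm above its underside
- nest: fixed blue assembly nest, plate 110 x 76 x 10 mm; the sensor stands on the plate, inside lips 6 mm high (about 2.5 mm play) at its corners; open in the middle of both long sides and at the connector. Origin: centre of its underside, the sensor's origin is 10 mm above it; axes as the case's
- stand: stand of the inspection camera: dark foot plate 130 x 110 x 14 mm and an aluminium column 360 mm high, 30 mm behind the origin (its +x); fixed. Origin: underside on the bench; the camera looks to its -x
- lens (a point): middle of the lens glass of the inspection camera (white box about 50 mm with a 60 mm ring light) on the column. Axes: the camera looks along its own -x, which points 20 degrees (0.35 rad) below the horizontal; its y is level. Its height differs from run to run
- view_point (a point): the inspection point in the air: 100 mm straight in front of the lens along its line of sight. Same axes as lens
- tray: fixed grey screw tray 100 x 75 x 22 mm with one divider; a bystander. Origin: centre of its underside
- finished1: finished, closed sensor, same outside as the open one (64 x 36 x 48 mm, black, white connector) with a green dot on top; stands loose on the white sheet; a bystander. Origin: centre of its underside
- finished2: finished, closed sensor, same outside as the open one (64 x 36 x 48 mm, black, white connector) with a green dot on top; stands loose on the white sheet; a bystander. Origin: centre of its underside
- finished3: finished, closed sensor, same outside as the open one (64 x 36 x 48 mm, black, white connector) with a green dot on top; stands loose on the white sheet; a bystander. Origin: centre of its underside
- screwdriver: loose screwdriver with an orange handle lying on the bench near the robot; a bystander. Its x runs from handle to tip
- brush: loose cleaning brush lying on the bench; a bystander. Its x runs from handle to tip
- cup: loose white plastic cup, 72 mm across, 85 mm high; a bystander. Origin: centre of its underside
Mind the look-alikes: they are no part of the job. Several things look just like the nest: the one meant starts farthest to the robot's right.

How it is judged:
On the way, in this order (a step that is already met when the one before it is completed fails the run):
1. the lid is closed (below 0.05 rad) while the sensor sits in the nest (origin within 15 mm of its seat's, level within 0.1 rad) (value of joint lid below 0.05 rad and horizontal distance between case and nest below 0.015 m and height (world z) of case below 0.02 m and angle between case's own z axis and vertical below 0.1 rad), for 0.2 s.
2. the closed sensor is lifted clear of the nest, its underside over 60 mm above the bench (value of joint lid below 0.05 rad and height (world z) of case above 0.06 m), for 0.1 s.
At the end, for the whole second after the job is handed in: Held in the fingers (over 2 N), underside over 100 mm up, still (below 20 mm/s, 0.15 rad/s), lid shut (below 0.05 rad), connector face within 20 mm of the inspection point, connector end to the lens, lid side up, length and width axes within 10 degrees of the camera's (value of joint lid below 0.05 rad and distance between connector and view_point below 0.02 m and angle between the x axis of case and the x axis of lens, either way round below 0.175 rad and angle between the y axis of case and the y axis of lens, either way round below 0.175 rad and x of case in the frame of lens below -0.11 m and z of lid_edge in the frame of lens above 0.005 m and height (world z) of case above 0.1 m and contact force between the fingers and case above 2 N and contact force between case and stand below 0.1 N and linear speed of case below 0.02 m/s and angular speed of case below 0.15 rad/s); the arm keeps its last pose, push and grip.
It fails at once if the camera or its stand is touched (over 1 N) (contact force between stand and anything else above 1 N).
It fails at once if a finished sensor, tool or the cup is moved by more than 20 mm (distance of any of finished1, finished2, finished3, screwdriver, brush, cup from where it was at the start of the episode above 0.02 m).
It also fails if it takes over 45 s, if anything falls off the work surface, if the arm or the gripper's body presses on something with over 40 N, if the wrist force passes 120 N, or if a joint passes its speed limit or range.

## Robot

A 6-joint arm with a two-finger parallel gripper is mounted at the origin on the work surface. World frame = base frame: x ahead of the robot, y to its left, z up, the work surface at z = 0. Lengths are in m, angles in rad, forces in N, time in s.
With the tool pointing down it reaches from about 0.25 to 0.8 m from the base axis. Payload 3.9 kg.
Tool frame: the origin (TCP) lies at the very end of the fingers, on their centre line; the grasp point (between the pads) lies 19 mm behind it; z points along the fingers, y is the line along which they close (so a half turn about z gives the same grasp; the last joint's range is limited). The gripper opens to 85 mm and grips with 20 to 120 N. Pads are 22 mm wide; open, the fingers measure 114 mm over their backs; the gripper's body (76 mm by 85 mm) begins 54 mm behind the grasp point. The pads swing forward as they close: fully open they stand 13 mm farther back than shut.
Start: joints at [1.316, 0.26, -0.138, 1.173, 0, 1.571], TCP at [0.132, 0.508, 0.231] pointing down, gripper open.
Joint ranges: [-2.78, 2.78], [-0.83, 1.72], [-1.28, 1.37], [-1.9, 2.12], [-1.57, 1.48], [-3.14, 3.14]. Speed limits (rad/s): [2.57, 2.57, 3.14, 3.14, 3.14, 3.14].

## Interface

Orientations are given as a 3x3 rotation matrix whose columns are the frame's x, y, z axes.
In Python, from cell import get_state, camera, job_done gives the robot as it stands. The module is installed in compiled form; this text tells all that it offers.
- The arm moves only by the shell command python3 -m jog 'ROWS' [OPENING] [FORCE]. ROWS is JSON, a list of rows, each an object of numbers: "dx", "dy", "dz": the shift along the tool's x, y, z in m; "roll": the turn about the tool's z in rad. A call has 1 to 12 rows; each row is the pose to reach, as a shift and turn from the pose commanded when the call began, along the tool's axes at that moment; what a row does not reach only later rows make up. A row lasts 1/8 s, in which the tool goes at most 62.5 mm and 10.7 degrees, less where a joint would pass 70% of its speed; a pose out of reach is approached as far as the arm can. A call with a gripper value outside its range is refused whole. OPENING is the opening, from 0 (shut) to 1 (fully open), set as the call begins (- or left out, the last holds). The fingers move at their own pace and stop on an object; FORCE is the grip in N (left out, the last holds). Time passes only in rows, so rows that repeat a pose let the fingers close. It gives the time, the measured TCP pose, the force, the opening and the grip force at its end, in the units of the state.
- get_state(): the state, without advancing time (a new reading comes with each control period).
- camera(name): name is "scene" or "top" or "wrist"; returns a dict with "frame" (400x640x3 uint8, red, green, blue), "K" (3x3 intrinsics, pixels), "rvec" (rotation vector, rad) and "tvec" (3), from world to camera coordinates, as OpenCV has them; the wrist camera has in their place "tool_from_camera" (4x4, takes a point from camera to tool coordinates, whose origin is the TCP and whose axes are the flange's). Camera axes: x right, y down, z forward; pixel columns grow to the right and rows downward; lengths in m; the calibration is good to about 2 mm. A picture is of the moment at which its call begins: read the wrist's pose just before it. There is no depth.
- job_done(): hands the job in; it is judged then, once.
The state is a dict: "time": time; "q": joint angles; "qd": joint speeds; "joint_torque": joint torques, N m; "tcp_pos": TCP position; "eef_rot": TCP orientation; "contact_force": force on the tool from outside, world axes, zero at the start; "wrist_torque": the same for the moment, N m; "opening": finger opening in m; "grasp_force": force on a finger pad.
Only numpy, scipy, OpenCV 4.12 (cv2) and the standard library are available. Lean on these libraries where they do the work, as an engineer would, in place of code of your own. Each camera call takes 0.05 s, during which the arm holds its last target. There are 200 camera calls.

## Working session

There is one attempt and no reset: what is moved stays moved. The work goes in short steps, Python scripts to look and compute and a shell command to move; the robot and the scene stay as the last step left them, time stands still between calls to the robot, and variables do not carry over. Pictures are saved under pics/ and viewed, at most 11 in all, crops included, and the job is handed in when it is done.

```bash
mkdir -p pics; cat > h.py <<'E'
import numpy as np, cv2
from cell import get_state, camera
def P(c):
    R=cv2.Rodrigues(np.array(c["rvec"],float))[0]; return R,np.array(c["tvec"],float).ravel(),np.array(c["K"])
def ray(c,uv):
    R,t,K=P(c); d=R.T@np.linalg.solve(K,[uv[0],uv[1],1.]); return -R.T@t,d
def onz(c,uv,z):
    o,d=ray(c,uv); return o+d*(z-o[2])/d[2]
def proj(c,p):
    R,t,K=P(c); q=K@(R@np.array(p)+t); return q[:2]/q[2]
def two(c1,u1,c2,u2):
    o1,d1=ray(c1,u1);o2,d2=ray(c2,u2)
    s=np.linalg.lstsq(np.c_[d1,-d2],o2-o1,rcond=None)[0]
    a=o1+d1*s[0];b=o2+d2*s[1]; return (a+b)/2,np.linalg.norm(a-b)
E
python3 - <<'E'
from h import *
import pickle
for n in("scene","top"):
    c=camera(n); pickle.dump(c,open(n+".pkl","wb")); cv2.imwrite(f"pics/{n}.png",c["frame"][:,:,::-1]); print(n,c["K"],ray(c,(320,200)))
s=get_state();print(s["time"],s["tcp_pos"],s["eef_rot"],s["opening"])
E
```

```text
scene [[370.53694047   0.         313.40019529]
 [  0.         370.53694047 197.12680295]
 [  0.           0.           1.        ]] (array([ 1.04038802, -0.57258277,  1.04148748]), array([-0.44196225,  0.49153104, -0.75062906]))
top [[461.71456681   0.         318.75032475]
 [  0.         461.71456681 191.81753312]
 [  0.           0.           1.        ]] (array([0.22654351, 0.00312028, 1.55871206]), array([ 0.17945998,  0.00480659, -0.98391687]))
0.1 [0.13216527 0.50746529 0.23055055] [[-9.67712309e-01  2.52056893e-01 -4.58141768e-04]
 [ 2.52057309e-01  9.67710822e-01 -1.69625745e-03]
 [ 1.57953649e-05 -1.75696719e-03 -9.99998456e-01]] 0.08532170412745571
```

View pics/scene.png

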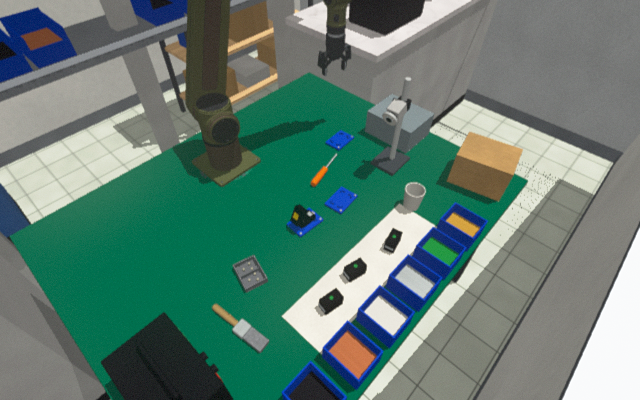

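View pics/top.png

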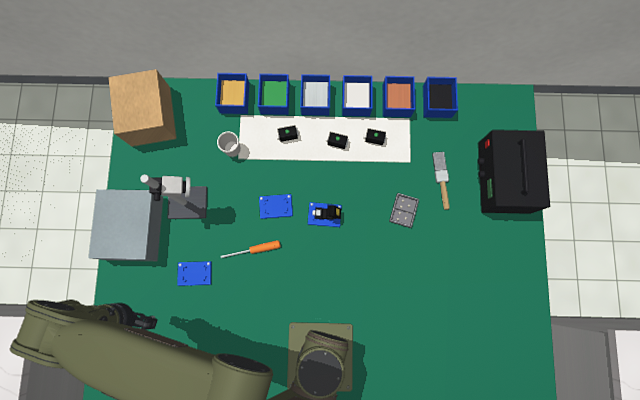

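Nest candidates in the top view are the blue plates at (276,206), (325,213) and (195,273). The rightmost one is (325,213), which holds the open sensor. Sensor look-alikes are the black blocks at (288,133), (338,140) and (376,137) on the white sheet, and they have green dots. Next is a close crop to check the choice.

```bash
python3 - <<'E'
from h import *
import pickle
t=[]
for n,bx in(("top",[(296,191),(140,160)]),("scene",[(275,195),(365,65)])):
    f=pickle.load(open(n+".pkl","rb"))["frame"]
    for i,(x,y) in enumerate(bx):
        w=(60,45) if i==0 else (80,60)
        if n=="scene" and i==1: w=(80,120)
        k=f[y:y+w[1],x:x+w[0]]
        k=cv2.resize(k,None,fx=300/w[1],fy=300/w[1],interpolation=cv2.INTER_CUBIC)
        k=cv2.copyMakeBorder(k,0,0,0,400-k.shape[1],cv2.BORDER_CONSTANT);t.append(k)
im=np.vstack([np.hstack(t[:2]),np.hstack(t[2:])]); cv2.imwrite("pics/crop.png",im[:,:,::-1])
# plate corners in top
for n in("top","scene"):
    c=pickle.load(open(n+".pkl","rb"));h=cv2.cvtColor(c["frame"],cv2.COLOR_RGB2HSV)
    m=cv2.inRange(h,(105,150,90),(125,255,255)); x,y=(296,191) if n=="top" else (275,195)
    mm=np.zeros_like(m);mm[y:y+45,x:x+60]=m[y:y+45,x:x+60]
    pts=cv2.findNonZero(mm); 
    hu=np.array([onz(c,p[0],.01)[:2] for p in pts],np.float32)
    r=cv2.minAreaRect(hu);print(n,r)
    y2=cv2.inRange(h,(20,120,100),(35,255,255));y2[:y]=0;y2[y+45:]=0;y2[:,:x]=0;y2[:,x+60:]=0
    p=cv2.findNonZero(y2);print("yellow",None if p is None else (len(p),p.mean((0,1))))
E
```

```text
top ((0.46028584241867065, -0.004277978092432022), (0.10963073372840881, 0.07751548290252686), 85.79876708984375)
yellow (17, array([337.05882353, 211.35294118]))
scene ((0.4662487506866455, 0.04588807374238968), (0.22050662338733673, 0.07702577114105225), 86.00936889648438)
yellow (28, array([295.17857143, 215.64285714]))
```

View pics/crop.png

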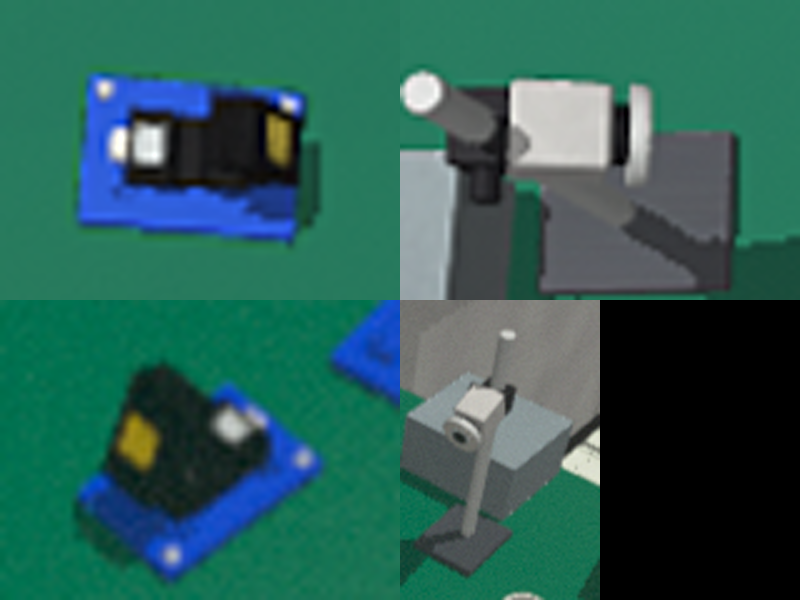

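```bash
python3 - <<'E'
from h import *
import pickle
T=pickle.load(open("top.pkl","rb"));S=pickle.load(open("scene.pkl","rb"))
p,e=two(T,(337.06,211.35),S,(295.18,215.64));print("yellow",p,e)
n=np.array([.4603,-.0043,.01]);x=np.array([-.073,-.997,0]);h=n+.034*x+[0,0,.024];d=p-h
f=-d@x;u=d[2];print("f,u",f,u,"dist",np.hypot(f,u),"(exp .0416) angle",np.arctan2(u,f)-np.arctan2(24,34))
for a in(.9,1.1,1.3,1.5): # lid edge projections
    q=h-x*(.066*np.cos(a)-.024*np.sin(a))+[0,0,.066*np.sin(a)+.024*np.cos(a)];print(a,proj(T,q),proj(S,q))
r,e=two(T,(187.6,187),S,(389.8,118.6));print("ring",r,e)
# stand foot
c=T;f=c["frame"];k=f[180:225,160:215].astype(int)
g=(abs(k[...,0]-k[...,1])<14)&(abs(k[...,1]-k[...,2])<14)&(k.sum(2)<330)&(k.sum(2)>150)
g=g.astype(np.uint8);nb,l,st,_=cv2.connectedComponentsWithStats(g);print(st)
i=1+st[1:,4].argmax();ys,xs=np.nonzero(l==i)
hu=np.array([onz(c,(a+160,b+180),.014)[:2] for a,b in zip(xs,ys)],np.float32);print(cv2.minAreaRect(hu))
# white box in top
E
```

```text
yellow [ 0.45961288 -0.04711594  0.07598142] 0.003359193649769279
f,u -0.008760155535478136 0.041981415412177564 dist 0.04288565686818366 (exp .0416) angle 1.1618489754657944
0.9 [328.0146222  210.33789959] [301.96470003 205.60079596]
1.1 [332.3021806  210.57999677] [298.84149635 207.11794897]
1.3 [336.68600589 210.96954854] [295.62864719 209.25174487]
1.5 [340.9673027  211.48906104] [292.46983229 211.91558736]
ring [0.49556657 0.39375671 0.25195686] 0.00031685658736923275
[[   0    0   55   45 1361]
 [  22    0    1   12   12]
 [   1    6   46   33 1053]
 [   0   16    3   28   49]]
((0.49241626262664795, 0.47653305530548096), (0.11055169999599457, 0.1571814864873886), 1.1587311029434204)
```

```bash
python3 -m jog '[{"dx":-0.461,"dy":-0.490,"dz":0.03,"roll":1.389},{"dx":-0.461,"dy":-0.490,"dz":0.03,"roll":1.389},{"dx":-0.461,"dy":-0.490,"dz":0.03,"roll":1.389},{"dx":-0.461,"dy":-0.490,"dz":0.03,"roll":1.389},{"dx":-0.461,"dy":-0.490,"dz":0.03,"roll":1.389},{"dx":-0.461,"dy":-0.490,"dz":0.03,"roll":1.389},{"dx":-0.461,"dy":-0.490,"dz":0.03,"roll":1.389},{"dx":-0.461,"dy":-0.490,"dz":0.03,"roll":1.389},{"dx":-0.461,"dy":-0.490,"dz":0.03,"roll":1.389},{"dx":-0.461,"dy":-0.490,"dz":0.03,"roll":1.389},{"dx":-0.461,"dy":-0.490,"dz":0.03,"roll":1.389},{"dx":-0.461,"dy":-0.490,"dz":0.03,"roll":1.389}]' 0 20; python3 -m jog '[{"roll":0},{"roll":0}]'; python3 - <<'E'
from h import *
s=get_state();print(s["time"],s["tcp_pos"],s["eef_rot"],s["q"])
E
```

```text
time: 1.6
tcp_pos: [0.4562, -0.085, 0.2006]
eef_rot: [[0.078, 0.997, -0.0], [0.997, -0.078, -0.0], [-0.0, -0.0, -1.0]]
contact_force: [-0.9, -0.2, -0.1]
opening: -0.0001
grasp_force: 0.0
1.6 [ 0.45615116 -0.08498143  0.20063505] [[ 7.78229572e-02  9.96967190e-01 -9.50820885e-05]
 [ 9.96967117e-01 -7.78229884e-02 -3.87811048e-04]
 [-3.94034463e-04 -6.46131131e-05 -9.99999920e-01]] [-1.83914167e-01  1.72773988e-01 -3.35953563e-01  1.06209133e+00
 -3.98659311e-04  1.46478391e+00]invalid input at $[0]: expected keys dx, dy, dz, roll
```

```bash
python3 -m jog '[{"dx":0,"dy":0,"dz":0.0533,"roll":0},{"dx":0,"dy":0,"dz":0.1066,"roll":0},{"dx":0.012,"dy":0,"dz":0.1066,"roll":0},{"dx":0.03,"dy":0,"dz":0.1066,"roll":0},{"dx":0.036,"dy":0,"dz":0.1066,"roll":0},{"dx":0.043,"dy":0,"dz":0.107,"roll":0},{"dx":0.0515,"dy":0,"dz":0.1086,"roll":0}]'; python3 - <<'E'
from h import *
t=[]
for n,(x,y) in(("top",(285,180)),("scene",(255,180))):
    f=camera(n)["frame"][y:y+60,x:x+80]; t.append(cv2.resize(f,None,fx=5,fy=5,interpolation=cv2.INTER_CUBIC))
cv2.imwrite("pics/p1.png",np.hstack(t)[:,:,::-1])
E
```

```text
time: 2.48
tcp_pos: [0.4592, -0.0306, 0.0935]
eef_rot: [[0.073, 0.997, 0.001], [0.997, -0.073, -0.0], [-0.0, 0.001, -1.0]]
contact_force: [-0.5, 0.0, 0.7]
opening: 0.0
grasp_force: 0.5
```

View pics/p1.png

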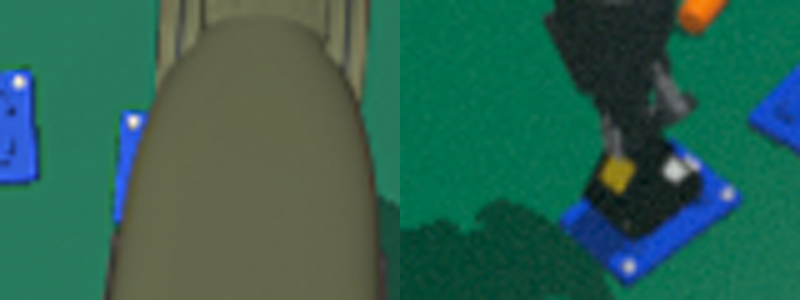

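The scene crop shows the lid turning, with the yellow patch at (618,175), and the case still seated with its connector at (675,170). I'll continue along the arc.

```bash
python3 -m jog '[{"dx":0.008,"dy":0,"dz":0.006,"roll":0},{"dx":0.013,"dy":0,"dz":0.009,"roll":0},{"dx":0.018,"dy":0,"dz":0.012,"roll":0},{"dx":0.0225,"dy":0,"dz":0.016,"roll":0},{"dx":0.0265,"dy":0,"dz":0.02,"roll":0},{"dx":0.0295,"dy":0,"dz":0.024,"roll":0},{"dx":0.032,"dy":0,"dz":0.0275,"roll":0},{"dx":0.034,"dy":0,"dz":0.0315,"roll":0},{"dx":0.036,"dy":0,"dz":0.034,"roll":0},{"dx":0.036,"dy":0,"dz":0.036,"roll":0},{"dx":0.036,"dy":0,"dz":0.037,"roll":0},{"dx":0.036,"dy":0,"dz":0.037,"roll":0}]'
```

```text
time: 4.08
tcp_pos: [0.4614, 0.0049, 0.0577]
eef_rot: [[0.073, 0.997, 0.001], [0.997, -0.073, 0.0], [0.0, 0.001, -1.0]]
contact_force: [-5.1, 1.4, 20.8]
opening: 0.0004
grasp_force: 10.3
```

```bash
python3 -m jog '[{"dx":0,"dy":0,"dz":0,"roll":0},{"dx":0,"dy":0,"dz":0,"roll":0},{"dx":0,"dy":0,"dz":-0.06,"roll":0},{"dx":0,"dy":0,"dz":-0.12,"roll":0},{"dx":0,"dy":0,"dz":-0.12,"roll":0},{"dx":0,"dy":0,"dz":-0.12,"roll":0}]' 0.75; python3 - <<'E'
from h import *
import pickle
s=get_state();c=camera("wrist");pickle.dump((s,c),open("w.pkl","wb"));print(s["tcp_pos"],s["opening"],c["tool_from_camera"])
f=camera("scene")["frame"][180:240,255:335]
im=np.hstack([c["frame"][::1,::1][:, :],cv2.resize(f,(160,120),interpolation=cv2.INTER_CUBIC).repeat(1,0) if 0 else cv2.copyMakeBorder(cv2.resize(f,(160,120),interpolation=cv2.INTER_CUBIC),0,280,0,0,cv2.BORDER_CONSTANT)])
cv2.imwrite("pics/w1.png",im[:,:,::-1])
E
```

```text
time: 4.82
tcp_pos: [0.461, 0.0048, 0.1754]
eef_rot: [[0.073, 0.997, -0.0], [0.997, -0.073, -0.0], [-0.0, -0.0, -1.0]]
contact_force: [-0.5, -0.7, 0.4]
opening: 0.0638
grasp_force: 0.0
[0.461005   0.00477676 0.17540394] 0.0637667923414037 [[ 8.25574257e-05 -9.59570664e-01 -2.81467819e-01  7.14694237e-02]
 [ 9.99999933e-01  1.79385347e-04 -3.18244185e-04  6.63377055e-04]
 [ 3.55868986e-04 -2.81467774e-01  9.59570615e-01 -1.42583807e-01]
 [ 0.00000000e+00  0.00000000e+00  0.00000000e+00  1.00000000e+00]]
```

View pics/w1.png

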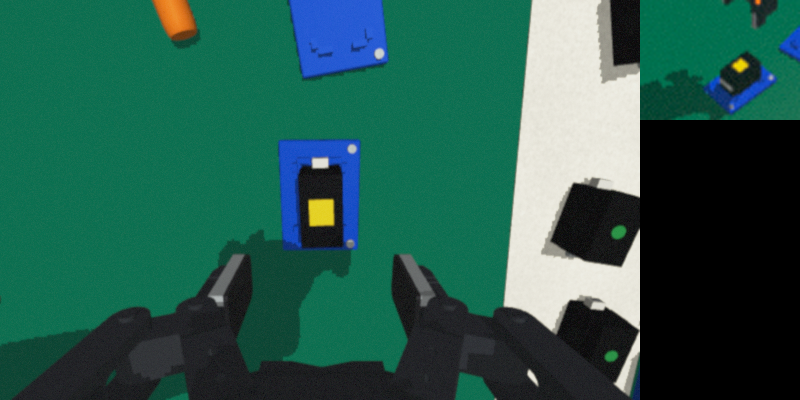

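The wrist view shows the lid shut, with the yellow patch at (321,212), and the sensor seated in the nest with its connector at (320,162). The tool can only roll, so the 20° pitch has to come from pivoting the sensor in the pads. I'll do that by lowering its connector end onto the fixed tray's rim.

```bash
python3 - <<'E'
from h import *
import pickle
s,c=pickle.load(open("w.pkl","rb"));Tc=np.array(c["tool_from_camera"]);K=np.array(c["K"]);R=np.array(s["eef_rot"]);t=np.array(s["tcp_pos"])
def wz(uv,z):
    d=R@Tc[:3,:3]@np.linalg.solve(K,[uv[0],uv[1],1.]);o=t+R@Tc[:3,3];return o+d*(z-o[2])/d[2]
h=cv2.cvtColor(c["frame"],cv2.COLOR_RGB2HSV)[140:260,270:370]
def W(m,z):
    p=cv2.findNonZero(m).reshape(-1,2)+[270,140];return cv2.minAreaRect(np.array([wz(q,z)[:2]for q in p],np.float32))
print("patch",W(cv2.inRange(h,(20,120,100),(35,255,255)),.058))
m=cv2.inRange(h,(105,150,90),(125,255,255));print("plate",W(m,.01))
m=cv2.inRange(h,(0,0,140),(180,60,255));m[:,:35]=0;m[:,65:]=0;m[40:]=0;print("conn",W(m,.027))
T=pickle.load(open("top.pkl","rb"));S=pickle.load(open("scene.pkl","rb"))
f=T["frame"][185:235,380:425];hv=cv2.cvtColor(f,cv2.COLOR_RGB2HSV)
m=cv2.inRange(hv,(0,0,60),(180,60,255));n,l,st,_=cv2.connectedComponentsWithStats(m);i=1+st[1:,4].argmax();ys,xs=np.nonzero(l==i)
r=cv2.minAreaRect(np.array([onz(T,(a+380,b+185),.022)[:2] for a,b in zip(xs,ys)],np.float32));print("tray",r,cv2.boxPoints(r).round(4).tolist())
hv=cv2.cvtColor(T["frame"],cv2.COLOR_RGB2HSV)[145:212,425:460];p=cv2.findNonZero(cv2.inRange(hv,(0,0,0),(60,255,255))).reshape(-1,2)+[425,145]
print("brush low px->",onz(T,(446,208),.01))
print("screwdriver",onz(T,(281,245),.015))
print("col top",onz(T,(144.4,178.4),.36),"col base",onz(S,(391.8,158.2),.014))
a,b=onz(T,(207,186.4),.014),onz(T,(206,218),.014);print("foot front",a,b)
print("ring edges",[two(T,u,S,(389.8,118.6))[0].round(3).tolist() for u in((188,177.5),(187.5,196.5))])
E
```

```text
patch ((0.46029555797576904, -0.005096477456390858), (0.023545030504465103, 0.021173471584916115), 89.19367218017578)
plate ((0.45877569913864136, -0.0048263780772686005), (0.10871263593435287, 0.07500117272138596), 86.24193572998047)
conn ((0.46218764781951904, 0.03149276226758957), (0.0088444659486413, 0.014154542237520218), 85.81651306152344)
tray ((0.4791411757469177, -0.272756963968277), (0.07805898040533066, 0.10244821012020111), 74.08634185791016) [[0.41920000314712524, -0.2962000072002411], [0.5177000164985657, -0.32429999113082886], [0.5390999913215637, -0.2493000030517578], [0.4406000077724457, -0.22120000422000885]]
brush low px-> [ 0.490012  -0.4173918  0.01     ]
screwdriver [0.35303803 0.13758115 0.015     ]
col top [0.49433014 0.47849552 0.36      ] col base [0.49512159 0.47002468 0.014     ]
foot front [0.54783915 0.39842814 0.014     ] [0.43879166 0.3943382  0.014     ]
ring edges [[0.512, 0.382, 0.27], [0.479, 0.405, 0.234]]
```

```bash
python3 -m jog '[{"dx":-0.01,"dy":0,"dz":0.05,"roll":0},{"dx":-0.01,"dy":0,"dz":0.1,"roll":0},{"dx":-0.01,"dy":0,"dz":0.145,"roll":0},{"dx":-0.01,"dy":0,"dz":0.162,"roll":0},{"dx":-0.01,"dy":0,"dz":0.162,"roll":0}]' && python3 -m jog '[{"dx":0,"dy":0,"dz":0,"roll":0},{"dx":0,"dy":0,"dz":0,"roll":0},{"dx":0,"dy":0,"dz":0,"roll":0},{"dx":0,"dy":0,"dz":0,"roll":0},{"dx":0,"dy":0,"dz":-0.01,"roll":0},{"dx":0,"dy":0,"dz":-0.04,"roll":0},{"dx":0,"dy":0,"dz":-0.08,"roll":0},{"dx":0,"dy":0,"dz":-0.08,"roll":0}]' 0 30
```

```text
time: 5.55
tcp_pos: [0.4573, -0.0051, 0.0111]
eef_rot: [[0.073, 0.997, -0.007], [0.997, -0.073, -0.0], [-0.001, -0.007, -1.0]]
contact_force: [0.8, 0.1, -0.3]
opening: 0.064
grasp_force: 0.0
time: 6.55
tcp_pos: [0.464, -0.0052, 0.0969]
eef_rot: [[0.073, 0.997, 0.008], [0.997, -0.073, -0.0], [0.0, 0.008, -1.0]]
contact_force: [0.4, -0.5, -2.5]
opening: 0.0358
grasp_force: 31.1
```

```bash
python3 -m jog '[{"dx":-0.02,"dy":0.002,"dz":0,"roll":0},{"dx":-0.075,"dy":0.006,"dz":0,"roll":0.04},{"dx":-0.13,"dy":0.01,"dz":0,"roll":0.08},{"dx":-0.185,"dy":0.014,"dz":0,"roll":0.12},{"dx":-0.24,"dy":0.019,"dz":0,"roll":0.16},{"dx":-0.29,"dy":0.023,"dz":0,"roll":0.204},{"dx":-0.318,"dy":0.025,"dz":0,"roll":0.204},{"dx":-0.326,"dy":0.025,"dz":0,"roll":0.204},{"dx":-0.326,"dy":0.025,"dz":0,"roll":0.204},{"dx":-0.326,"dy":0.025,"dz":0,"roll":0.204},{"dx":-0.326,"dy":0.025,"dz":0,"roll":0.204}]' - 20; python3 - <<'E'
from h import *
import pickle
s=get_state();c=camera("wrist");pickle.dump((s,c),open("w2.pkl","wb"));cv2.imwrite("pics/w2.png",c["frame"][:,:,::-1])
E
```

```text
time: 7.92
tcp_pos: [0.4617, -0.3308, 0.0937]
eef_rot: [[0.272, 0.962, -0.0], [0.962, -0.272, 0.0], [0.0, -0.001, -1.0]]
contact_force: [-0.4, 1.3, -1.8]
opening: 0.0359
grasp_force: 31.1
```

View pics/w2.png

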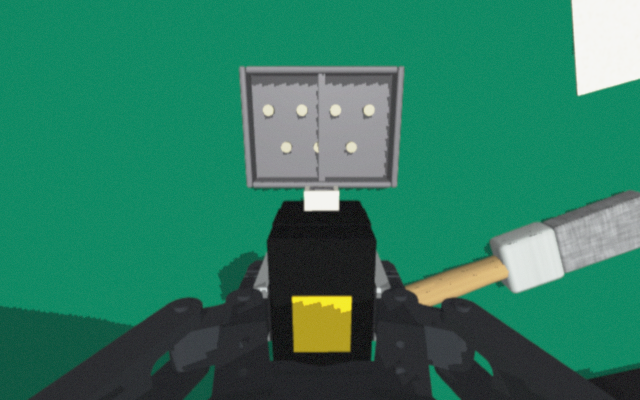

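The wrist view shows the sensor held level. The tray's near rim is square to it at v≈187, and the brush handle's end is at (405,300).

```bash
python3 - <<'E'
from h import *
import pickle
s,c=pickle.load(open("w2.pkl","rb"));Tc=np.array(c["tool_from_camera"]);K=np.array(c["K"]);t=np.array(s["tcp_pos"])
def tz(uv,z): # tool frame point at world height z
    d=Tc[:3,:3]@np.linalg.solve(K,[uv[0],uv[1],1.]);o=Tc[:3,3];return o+d*((t[2]-z)-o[2])/d[2]
print("rim tool",tz((322,187.5),.022),"brush end",tz((408,300),.01),"brush",tz((500,262),.01))
print("conn front-top edge",tz((321,191),t[2]-.003+.017),"lid rear top",tz((322,359),t[2]-.003+.048), "lid front top",tz((322,237),t[2]+.045))
E
```

```text
rim tool [0.0217216  0.00093492 0.07166262] brush end [-0.07069193  0.06783707  0.08366262] brush [-0.0382977   0.13440674  0.08366262]
conn front-top edge [ 0.04023187  0.00042251 -0.014     ] lid rear top [-0.01362212  0.00081297 -0.045     ] lid front top [ 0.03284882  0.00078868 -0.045     ]
```

```bash
python3 -m jog '[{"dx":0,"dy":0,"dz":0.03,"roll":0},{"dx":0,"dy":0,"dz":0.055,"roll":0},{"dx":0,"dy":0,"dz":0.065,"roll":0},{"dx":0,"dy":0,"dz":0.068,"roll":0},{"dx":0,"dy":0,"dz":0.07,"roll":0},{"dx":0,"dy":0,"dz":0.0715,"roll":0},{"dx":0,"dy":0,"dz":0.0715,"roll":0}]' 0 20; python3 -m jog '[{"dx":0,"dy":0,"dz":0.0015,"roll":0},{"dx":0,"dy":0,"dz":0.003,"roll":0},{"dx":0,"dy":0,"dz":0.0045,"roll":0},{"dx":0,"dy":0,"dz":0.0045,"roll":0}]'; python3 - <<'E'
from h import *
import pickle
s=get_state();c=camera("wrist");d=camera("scene");pickle.dump((s,c,d),open("w3.pkl","wb"))
im=np.hstack([c["frame"][:,200:440],cv2.resize(d["frame"][220:320,210:310],(400,400),interpolation=cv2.INTER_CUBIC)]);cv2.imwrite("pics/w3.png",im[:,:,::-1])
E
```

```text
time: 8.85
tcp_pos: [0.4607, -0.332, 0.025]
eef_rot: [[0.273, 0.962, -0.001], [0.962, -0.273, -0.001], [-0.001, -0.001, -1.0]]
contact_force: [-6.9, 2.0, 13.2]
opening: 0.0356
grasp_force: 32.6
time: 9.35
tcp_pos: [0.4602, -0.334, 0.0213]
eef_rot: [[0.274, 0.962, -0.002], [0.962, -0.274, -0.005], [-0.006, -0.001, -1.0]]
contact_force: [-11.1, -1.9, 17.1]
opening: 0.0353
grasp_force: 32.5
```

View pics/w3.png

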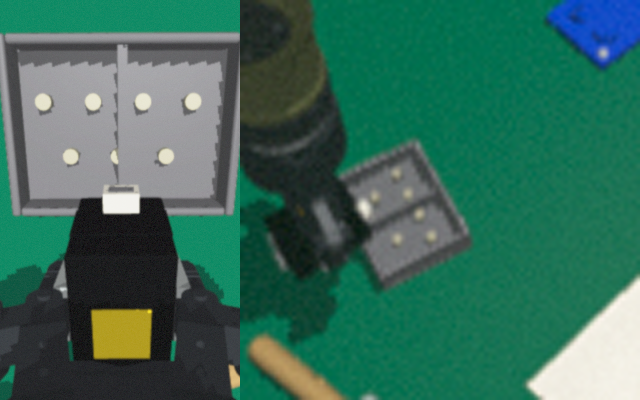

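The wrist view shows the connector end lifted by the tray rim, and the sensor's rear clear of the bench. I'll estimate the tilt from the row edges.

```bash
cat > tilt.py <<'E'
from h import *
import pickle
from scipy.optimize import least_squares
def est(fn):
    r=pickle.load(open(fn,"rb"));c=r[1];f=c["frame"];Tc=np.linalg.inv(np.array(c["tool_from_camera"]));K=np.array(c["K"])
    hv=cv2.cvtColor(f,cv2.COLOR_RGB2HSV)[:,285:360]
    ym=cv2.inRange(hv,(20,120,60),(35,255,255));rows=np.nonzero((ym>0).sum(1)>20)[0]
    g=f[:,312:330].mean(1); # profile
    v=g.sum(1)
    wm=np.nonzero((f[150:230,312:330].min(2)>190).mean(1)>.8)[0]+150
    print(fn,"patch",rows.min(),rows.max()+1,"white",wm.min(),wm.max()+1)
    print(" dark profile", [(i,int(v[i])) for i in range(wm.max(),rows.min(),4)])
    return K,Tc,rows
if __name__=="__main__":
    import sys
    for f in sys.argv[1:]: est(f)
E
python3 tilt.py w2.pkl w3.pkl
```

```text
w2.pkl patch 295 353 white 191 210
 dark profile [(209, 688), (213, 62), (217, 66), (221, 65), (225, 80), (229, 66), (233, 64), (237, 71), (241, 77), (245, 83), (249, 85), (253, 89), (257, 87), (261, 85), (265, 90), (269, 85), (273, 86), (277, 87), (281, 82), (285, 84), (289, 87), (293, 88)]
w3.pkl patch 309 359 white 193 213
 dark profile [(212, 679), (216, 69), (220, 69), (224, 73), (228, 72), (232, 68), (236, 65), (240, 71), (244, 65), (248, 72), (252, 70), (256, 86), (260, 88), (264, 84), (268, 83), (272, 87), (276, 86), (280, 83), (284, 88), (288, 85), (292, 86), (296, 77), (300, 86), (304, 74), (308, 115)]
```

```bash
cat > fit.py <<'E'
from h import *
import pickle
from scipy.optimize import least_squares
def fit(fn,obs):
    c=pickle.load(open(fn,"rb"))[1];M=np.linalg.inv(np.array(c["tool_from_camera"]));K=np.array(c["K"])
    def res(p):
        th,tx,tz=p;o=[]
        for f,z,v in obs:
            f0,z0=f,z-.025; x=f0*np.cos(th)-z0*np.sin(th)+tx; up=f0*np.sin(th)+z0*np.cos(th)
            q=K@(M[:3,:3]@np.array([x,0,-.019+tz-up])+M[:3,3]); o.append(q[1]/q[2]-v)
        return o
    r=least_squares(res,[0,0,0],x_scale=[.1,.01,.01]);print(fn,"deg",np.degrees(r.x[0]).round(1),"tx,tz mm",(r.x[1:]*1e3).round(1),"res",np.round(r.fun,1))
if __name__=="__main__":
    fit("w2.pkl",[(.011,.048,295),(-.011,.048,353),(.032,.048,237),(.032,.017,210.5)])
    fit("w2.pkl",[(.011,.048,295),(.032,.048,237),(.032,.017,210.5)])
    fit("w3.pkl",[(.011,.048,309),(.032,.048,255),(.032,.017,213.5)])
E
python3 fit.py
```

```text
w2.pkl deg -1.8 tx,tz mm [ 0.1 -3.5] res [ 1.  -0.5 -0.6  0.1]
w2.pkl deg -1.0 tx,tz mm [-0.5 -1.2] res [0. 0. 0.]
w3.pkl deg 6.9 tx,tz mm [-0.7 -2.8] res [0. 0. 0.]
```

```bash
python3 -m jog '[{"dx":0,"dy":0,"dz":0.0015,"roll":0},{"dx":0,"dy":0,"dz":0.003,"roll":0},{"dx":0,"dy":0,"dz":0.0045,"roll":0},{"dx":0,"dy":0,"dz":0.0045,"roll":0}]'; python3 - <<'E'
from h import *
import pickle
s=get_state();c=camera("wrist");pickle.dump((s,c),open("w4.pkl","wb"))
E
python3 tilt.py w4.pkl
```

```text
time: 9.95
tcp_pos: [0.4598, -0.3356, 0.0171]
eef_rot: [[0.275, 0.961, -0.003], [0.961, -0.275, -0.008], [-0.009, -0.001, -1.0]]
contact_force: [-11.6, -5.2, 18.0]
opening: 0.0356
grasp_force: 32.0
w4.pkl patch 322 365 white 198 218
 dark profile [(217, 703), (221, 79), (225, 77), (229, 73), (233, 77), (237, 68), (241, 74), (245, 77), (249, 74), (253, 82), (257, 75), (261, 76), (265, 68), (269, 78), (273, 102), (277, 109), (281, 82), (285, 83), (289, 81), (293, 86), (297, 86), (301, 82), (305, 81), (309, 69), (313, 70), (317, 73), (321, 122)]
```

```bash
python3 -c "
from fit import *
fit('w4.pkl',[(.011,.048,322),(.032,.048,271),(.032,.017,218.5)])"; python3 -m jog '[{"dx":0,"dy":0,"dz":0.0015,"roll":0},{"dx":0,"dy":0,"dz":0.003,"roll":0},{"dx":0,"dy":0,"dz":0.003,"roll":0}]'; python3 - <<'E'
from h import *
import pickle
s=get_state();c=camera("wrist");pickle.dump((s,c),open("w5.pkl","wb"))
E
python3 tilt.py w5.pkl
```

```text
w4.pkl deg 11.6 tx,tz mm [-1.1 -6. ] res [-0. -0.  0.]
time: 10.38
tcp_pos: [0.4596, -0.3362, 0.0142]
eef_rot: [[0.275, 0.961, -0.003], [0.961, -0.275, -0.01], [-0.01, -0.001, -1.0]]
contact_force: [-13.0, -7.2, 18.3]
opening: 0.0357
grasp_force: 31.7
w5.pkl patch 330 366 white 191 223
 dark profile [(222, 677), (226, 77), (230, 75), (234, 75), (238, 75), (242, 78), (246, 73), (250, 77), (254, 76), (258, 68), (262, 72), (266, 78), (270, 79), (274, 78), (278, 73), (282, 77), (286, 110), (290, 134), (294, 81), (298, 82), (302, 80), (306, 78), (310, 77), (314, 66), (318, 69), (322, 68), (326, 68)]
```

```bash
python3 -c "
from fit import *
import cv2
fit('w5.pkl',[(.011,.048,330),(.032,.048,285),(.032,.017,223)])
c=pickle.load(open('w5.pkl','rb'))[1]['frame'];cv2.imwrite('pics/w5.png',cv2.resize(c[170:380,220:420],(760,600*760//760))[:,:,::-1])"
```

```text
w5.pkl deg 16.8 tx,tz mm [-2.1 -5.2] res [ 0.  0. -0.]
```

View pics/w5.png

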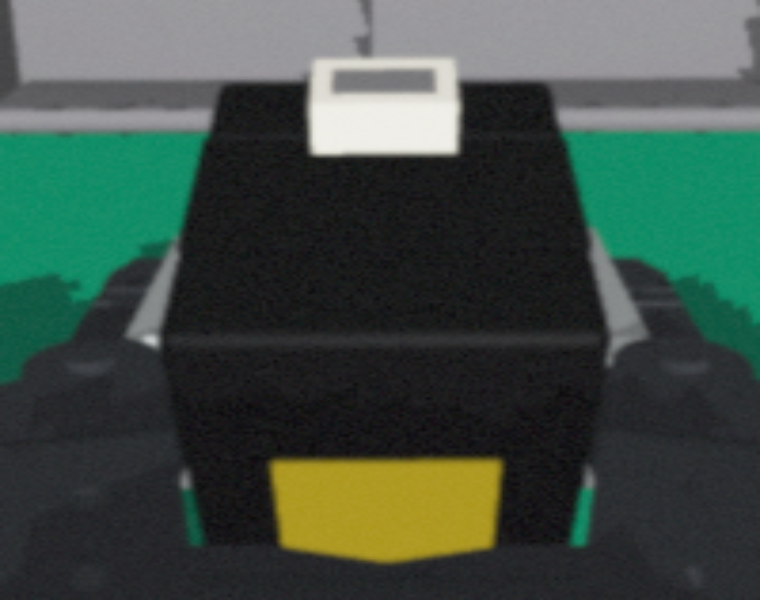

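```bash
python3 -c "
from fit import *
A=[(.011,.048,330.5),(.032,.048,287.5),(.032,.017,224.2),(.040,.017,204),(.040,.007,190.3),(.032,0,199)]
fit('w5.pkl',A);fit('w5.pkl',A[2:5]);fit('w5.pkl',A[:5])"
```

```text
w5.pkl deg 17.9 tx,tz mm [-1.9 -5.4] res [ 0.5 -0.5 -1.   1.3  0.4 -0.7]
w5.pkl deg 13.5 tx,tz mm [  0.6 -16.2] res [-0. -0.  0.]
w5.pkl deg 18.3 tx,tz mm [-1.8 -5.2] res [ 0.3 -0.2 -1.3  1.1  0. ]
```

```bash
python3 -m jog '[{"dx":0,"dy":0,"dz":0.001,"roll":0},{"dx":0,"dy":0,"dz":0.001,"roll":0},{"dx":0,"dy":0,"dz":-0.01,"roll":0},{"dx":0,"dy":0,"dz":-0.05,"roll":0},{"dx":0,"dy":0,"dz":-0.1,"roll":0},{"dx":0,"dy":0,"dz":-0.15,"roll":0},{"dx":0,"dy":0,"dz":-0.18,"roll":0},{"dx":0,"dy":0,"dz":-0.18,"roll":0},{"dx":0,"dy":0,"dz":-0.18,"roll":0}]' 0 50; python3 - <<'E'
from h import *
import pickle
s=get_state();c=camera("wrist");pickle.dump((s,c),open("w6.pkl","wb"));print(s["tcp_pos"])
f=c["frame"];cv2.imwrite('pics/w6.png',cv2.resize(f[170:380,220:420],(760,600),interpolation=cv2.INTER_CUBIC)[:,:,::-1])
E
```

```text
time: 11.55
tcp_pos: [0.4614, -0.3314, 0.1893]
eef_rot: [[0.273, 0.962, -0.001], [0.962, -0.273, 0.001], [0.001, -0.001, -1.0]]
contact_force: [0.9, -0.5, -1.8]
opening: 0.0353
grasp_force: 50.5
[ 0.46138833 -0.33143509  0.18927026]
```

View pics/w6.png

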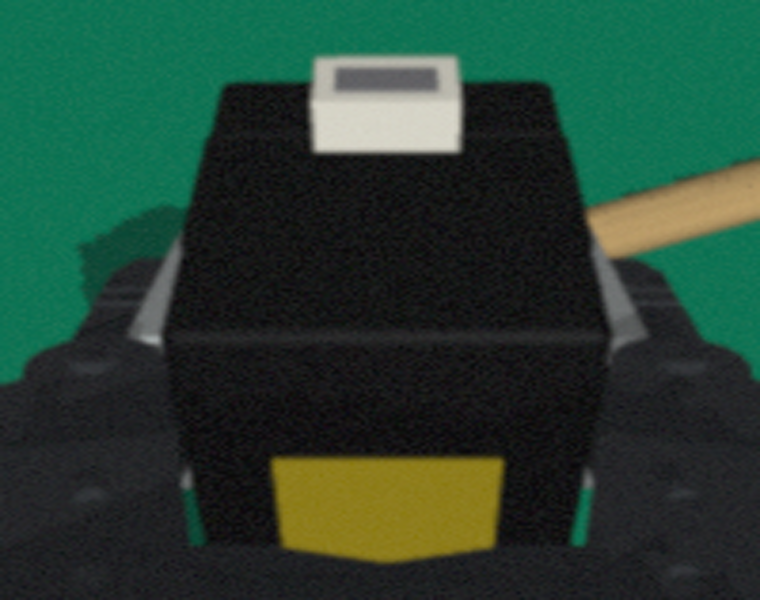

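```bash
python3 -m jog '[{"dx":0.025,"dy":-0.005,"dz":0,"roll":0},{"dx":0.075,"dy":-0.016,"dz":0,"roll":-0.03},{"dx":0.125,"dy":-0.026,"dz":0,"roll":-0.07},{"dx":0.175,"dy":-0.036,"dz":0,"roll":-0.11},{"dx":0.225,"dy":-0.047,"dz":0,"roll":-0.15},{"dx":0.275,"dy":-0.057,"dz":0,"roll":-0.19},{"dx":0.325,"dy":-0.067,"dz":0,"roll":-0.23},{"dx":0.375,"dy":-0.078,"dz":0,"roll":-0.27},{"dx":0.425,"dy":-0.088,"dz":0,"roll":-0.302},{"dx":0.47,"dy":-0.098,"dz":0,"roll":-0.302},{"dx":0.5,"dy":-0.104,"dz":0,"roll":-0.302},{"dx":0.51,"dy":-0.106,"dz":0,"roll":-0.302}]'; python3 -m jog '[{"dx":0,"dy":0,"dz":0,"roll":0},{"dx":0,"dy":0,"dz":0,"roll":0},{"dx":0,"dy":0,"dz":0,"roll":0}]'; python3 - <<'E'
from h import *
import pickle
s=get_state();d=camera("scene");e=camera("top");c=camera("wrist");pickle.dump((s,c,d,e),open("w7.pkl","wb"))
a=cv2.resize(d["frame"][70:190,330:430],(400,480),interpolation=cv2.INTER_CUBIC);b=c["frame"][:,120:520];b=cv2.copyMakeBorder(b,0,80,0,0,cv2.BORDER_CONSTANT)
cv2.imwrite("pics/w7.png",np.hstack([a,b])[:,:,::-1])
E
```

```text
time: 13.1
tcp_pos: [0.4982, 0.1889, 0.1883]
eef_rot: [[-0.027, 1.0, -0.003], [1.0, 0.027, -0.001], [-0.001, -0.003, -1.0]]
contact_force: [-0.0, 1.2, -2.5]
opening: 0.0352
grasp_force: 50.5
time: 13.48
tcp_pos: [0.4992, 0.1864, 0.1902]
eef_rot: [[-0.023, 1.0, -0.0], [1.0, 0.023, -0.0], [-0.0, -0.0, -1.0]]
contact_force: [0.4, 1.4, -1.8]
opening: 0.0357
grasp_force: 50.5
```

View pics/w7.png

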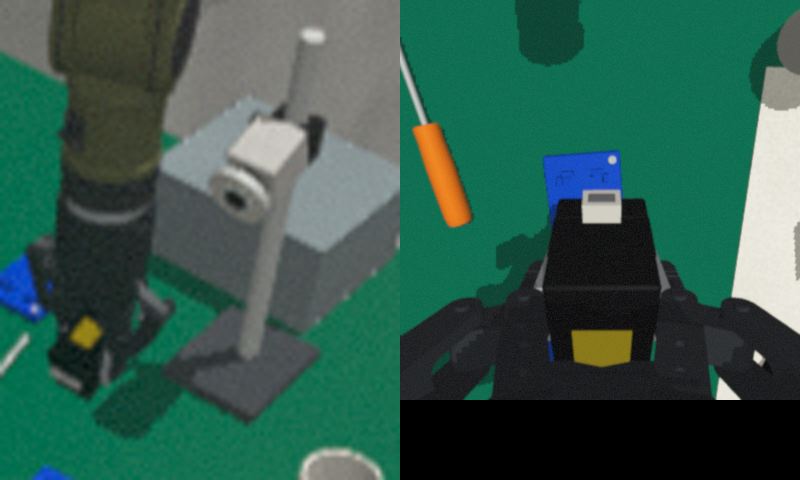

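The scene crop confirms the lens ring at scene pixel (389.8,118.5). The sensor is held tilted and shut, about 70 mm short of the target. Final approach.

```bash
python3 -m jog '[{"dx":0.025,"dy":0,"dz":-0.001,"roll":0},{"dx":0.05,"dy":0.001,"dz":-0.002,"roll":0},{"dx":0.065,"dy":0.0015,"dz":-0.002,"roll":0},{"dx":0.0735,"dy":0.0015,"dz":-0.002,"roll":0},{"dx":0.0735,"dy":0.0015,"dz":-0.002,"roll":0},{"dx":0.0735,"dy":0.0015,"dz":-0.002,"roll":0},{"dx":0.0735,"dy":0.0015,"dz":-0.002,"roll":0},{"dx":0.0735,"dy":0.0015,"dz":-0.002,"roll":0}]'; python3 - <<'E'
from h import *
d=camera("scene");e=camera("top");s=get_state();c=camera("wrist")
print(s["tcp_pos"],np.abs(s["qd"]).max())
V=np.array([.498,.300,.218]);print("view px scene",proj(d,V),"top",proj(e,V))
a=cv2.resize(d["frame"][90:170,330:410],(400,400),interpolation=cv2.INTER_CUBIC);b=cv2.resize(e["frame"][150:230,160:240],(400,400),interpolation=cv2.INTER_CUBIC)
cv2.imwrite("pics/w8.png",np.hstack([a,b])[:,:,::-1])
E
```

```text
time: 14.62
tcp_pos: [0.4989, 0.2606, 0.1922]
eef_rot: [[-0.024, 1.0, -0.0], [1.0, 0.024, -0.0], [-0.0, -0.0, -1.0]]
contact_force: [-0.1, -0.7, -1.9]
opening: 0.0354
grasp_force: 50.5
[0.49895031 0.26079003 0.19225477] 0.002027019204617616
view px scene [372.97906069 138.89395924] top [222.37160183 189.14499291]
```

View pics/w8.png

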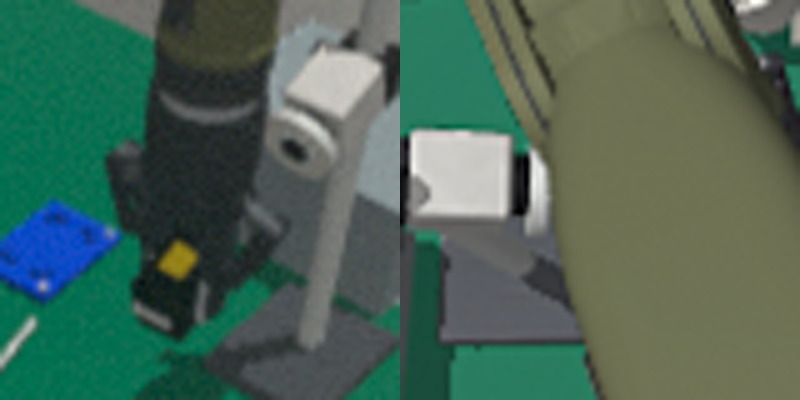

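```bash
python3 - <<'E'
from h import *
d=camera("scene")
f=d["frame"];hv=cv2.cvtColor(f,cv2.COLOR_RGB2HSV);m=cv2.inRange(hv,(20,120,80),(35,255,255));m[:,:355]=0;m[:,380:]=0;m[:130]=0;m[155:]=0
print("obs",cv2.findNonZero(m).mean((0,1)))
t=get_state()["tcp_pos"];th=np.radians(18.5)
def w(fz,tz=.0054,tx=-.0019):
    f0,z0=fz[0],fz[1]-.025;x=f0*np.cos(th)-z0*np.sin(th)+tx;u=f0*np.sin(th)+z0*np.cos(th)+.019+tz
    return t+np.array([-.024*x,x,u])
print("patch",proj(d,w((0,.048))),"conn",w((.04,.012)),"hinge top rear",proj(d,w((-.034,.03))))
lens=np.array([.4956,.394,.252]);ring_px=proj(d,lens);print(ring_px)
E
```

```text
obs [365.26315789 141.65789474]
patch [365.23498652 140.98375489] conn [0.49799044 0.30110114 0.21700405] hinge top rear [359.6888699  151.17338367]
[389.80558522 118.57623347]
```

The sensor patch projects within 1 px of where it was observed. The connector is within a few mm of the inspection point, at about 18° tilt, and steady. Handing in.

```bash
python3 -c "from cell import job_done;print(job_done())"
```

```text
the job is handed in; nothing more can be done
None
```

The lid is closed and I handed the job in with the sensor held steady in front of the inspection camera: by my measurements the connector face is within a few mm of the inspection point and the sensor tilts about 18° (20° wanted), but the hand-in call returned no verdict.

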